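# Seat the taper mandrel in the polishing spindle and tap it home

### The arm

A 6-joint arm with a two-finger parallel gripper is mounted at the origin on a cart in front of the work surface, level with it; the furniture and walls round the work are solid. World frame = base frame: x ahead of the robot, y to its left, z up, the work surface at z = 0. Lengths are in mm, angles in rad, forces in N, time in s.
With the tool pointing down it reaches from about 300 to 775 mm from the base axis. Payload 14.6 kg.
Tool frame: the origin (TCP) lies on the centre line of the jaws, within the pads' length; the fingertips stand ahead of it and the grasp point (between the pads) is the TCP (manip.tip_reach is the z of the fingertips in the tool frame, in mm); z points along the fingers, y is the direction in which the jaws open and shut (so a half turn about z gives the same grasp; the last joint's range is limited). The gripper opens to 94 mm and grips with 3 to 60 N. Pads are 16 mm wide; open, the fingers measure 119 mm over their backs; the gripper's body (75 mm by 177 mm) begins 78 mm behind the grasp point.
Start: joints at [1.278, 0.3, 1.521, -0, 1.321, -0.067], TCP at [123.135, 536.029, 224.446] pointing down, gripper open.
Joint ranges: [-3.03, 3.03], [-0.79, 2.21], [0.23, 2.52], [-1.04, 4.18], [0, 3.07], [-2.55, 2.55]. Speed limits (rad/s): [2.22, 2.22, 2.57, 3.14, 3.14, 3.14].

### API

Orientations are given as [roll, pitch, yaw] about the fixed x, y, z axes, in that order (R = Rz(yaw) Ry(pitch) Rx(roll)).
In Python, from cell import manip, camera, search_frame, masks_of, tip_of gives the robot as it stands.
- The arm moves only by the tool send_rows, never from a script. Its argument "plan" is a list of rows, each an object with "travel": the shift along the tool's x, y, z in mm, a list of three; "delta_rot": the turn, a rotation vector about the tool's x, y, z in degrees, a list of three; "fingers": the gripper's target within -1 to 1 (shut at 1, half-way at 0, fully open at -1). In form: [{"travel": [dx, dy, dz], "delta_rot": [wx, wy, wz], "fingers": fingers}, ...]. A call has 1 to 20 rows; each row shifts and turns the commanded pose from where the row before left it, along the tool's axes as they then stand; what a row does not reach is not made up. A row lasts 1/8 s, in which the tool goes at most 62.5 mm and 10.7 degrees, less where a joint would pass 70% of its speed; a pose out of reach is approached as far as the arm can. A call is refused whole if a number of a shift passes 62.5 or a number of a turn 10.7, either way. A call with a gripper value outside its range is refused whole. The fingers move at their own pace and stop on an object; "grip_force" is the grip in N (left out, the last holds). Time passes only in rows, so rows that do not move let the fingers close. It gives the time, the measured TCP pose, the force and the opening at its end, in the units of the state.
- manip.read_state(): the state, without advancing time (a new reading comes with each control period).
- camera(name): name is "side" or "top" or "wrist"; returns a dict with "color" (400x640x3 uint8, red, green, blue), "z_map" (400x640 float32, mm along the optical axis (not along the pixel's ray), 0 where there is no reading), "fov_y" (degrees; the focal length in pixels is half the picture's height over the tangent of half this angle, whatever the lens; pixels are square), "cx", "cy" (the principal point, pixels), "world_from_camera" (4x4, takes a point from camera to world coordinates); the wrist camera has in their place "tool_from_camera" (4x4, takes a point from camera to tool coordinates, whose origin is the TCP and whose axes are the flange's). Camera axes: x right, y up, looking along -z (the intrinsics and any distortion apply to the point x, -y, -z); pixel columns grow to the right and rows downward; lengths in mm; the calibration is good to about 2 mm. A picture is of the moment at which its call begins: read the wrist's pose just before it.
- manip.sign_off(): hands the job in, once; it reports no verdict.
Trained networks look in the newest picture that a camera, given by its name, has taken for a name from the list of things; names that differ only in an ending like _2 or _b are one class to them, and where a whole thing is asked for, a point or a joint stands for the part that bears it (a point fixed in the world has none). Each returns a list of dicts, best first, with "confidence" (0 to 1); they miss things now and then, are a little off and sometimes report something else, mostly with a low value. They report only what shows in the picture. A call takes as long as a camera call. They do not tell look-alikes from the thing itself.
- search_frame(name, camera): "at" ([x, y, z] in mm, in the coordinates of the camera as it stood for that picture, good to about 4 mm: the middle of the surface that is visible of it).
- masks_of(name, camera): "region" (400x640 bool, what is visible of it).
- tip_of(name, camera): "at" ([x, y, z] in mm, in the coordinates of the camera as it stood for that picture, good to about 4 mm: a listed point, or the origin of a listed thing).
The state is a dict: "clock": time; "joints": joint angles; "qd": joint speeds; "effort": joint torques, N m; "eef_pos": TCP position; "eef_rot": TCP orientation; "wrist_force": force on the tool from outside, world axes, zero at the start; "moment": the same for the moment, N m; "finger_gap": finger opening in mm.
Only numpy, scipy, OpenCV 4.12 (cv2) and the standard library are available. Lean on these libraries where they do the work, as an engineer would, in place of code of your own. Each camera call takes 0.05 s, during which the arm holds its last target. There are 200 camera calls.

### The job

Take the mandrel with the blue post out of the rack and stand it in the taper socket of the polishing spindle, turning it until its tang drops into the drive slot, and let go. Then pick up the white-headed knocker and tap the mandrel down with it until the collar sits right down on the spindle nose; drive it home with the knocker, not with the gripper. Stand the knocker upright back on the worktop, and leave the other things where they are.

Things in the scene. Friction and masses are not known exactly. Their poses are not given: they have to be found in the camera images.
- spindle: fixed grey spindle head, 124 x 124 mm base, 96 x 96 mm body, 100 mm high; its aluminium top face, the nose, has a 41 mm round opening in the middle, the mouth of the upright taper socket of four sprung steel jaws. Origin: centre of the underside, z up; a red index mark on the nose lies on its -x side
- nose (a point): centre of the nose face, 100 mm above the worktop, on the socket axis; axes as the spindle's. Out of sight in the socket, 50 to 80 mm below the nose, is an upright drive slot 12 mm wide, open at both ends. Its long direction is unknown, within 0.6 rad either side of the spindle's x axis; it cannot be turned
- mandrel: loose taper mandrel, 0.3 kg, 136 mm long, upright in the rack. Origin: tip of the tang (bottom end), z up. From there: flat tang 18 (x) x 8 (y) mm, z 0-20; steel taper, 24 mm diameter at z 20 to 35.5 at z 68; dark collar 52 mm diameter, z 68-76; blue post 32 (x) x 24 (y) mm, z 76-130, its broad flats parallel to the tang's; brass strike button 22 mm diameter, z 130-136
- mandrel_collar (a point): centre of the collar's underside, 68 mm above the mandrel's origin. In the socket it stays 18 mm above the nose, with 1.2 mm play, while the tang stands across the slot; with the tang within about 0.15 rad of the slot (either way round) it drops freely to about 8 mm; the rest must be driven, with a push growing to some 10-20 N (5 N hardly moves it); home, it meets the nose and the taper holds
- mandrel_top (a point): centre of the top face of the brass strike button, 136 mm above the mandrel's origin
- rack: fixed plywood rack 164 (x) by 76 (y) mm, 85 mm high, two 42 mm holes through its top, 40 mm either side of the centre along its x axis; the collars of the mandrel and the faceplate arbor rest on it. Which hole holds which varies. Origin: centre of the underside
- faceplate: loose bystander standing in the other hole of the rack: the same shank and collar, but a slim steel post with a black disc 56 mm across on top, 116 mm long. Origin: bottom end of its tang
- knocker: loose tapping tool, 0.35 kg, standing upright on the worktop: white nylon head 42 mm diameter, 45 mm high, below; wooden handle 24 mm diameter above it, z 45-97 mm. Origin: centre of the flat underside (the striking face). Gripped low on the handle, the fingertips bear on the head's shoulder
- lens_blank: bystander: loose round lens blank, 67 mm across, 13 mm thick, lying flat; origin under its centre
- screwdriver: bystander: loose screwdriver, 87 mm long, lying flat; origin under its middle
- tape: bystander: loose roll of tape, 92 mm across, 48 mm high; origin under its centre
There are look-alikes about, which are no part of the job. What is shaped like the mandrel but green or pink is not meant.

How it is judged:
By the outcome, as a careful person would: the job done as asked, in the order asked, and still so for the second after the job is handed in, with the robot touching nothing.
It also fails if it takes over 72 s, if anything falls off the work surface, if the arm or the gripper's body presses on something with over 40 N, if the wrist force passes 120 N, or if a joint passes its speed limit or range.

## Working session

There is one attempt and no reset: what is moved stays moved. The work goes in short steps, Python scripts to look and compute and a tool call to move; the robot and the scene stay as the last step left them, time stands still between calls to the robot, and variables do not carry over. Pictures are saved under pics/ and viewed, about 8 in all and at most 12, crops included, and the job is handed in when it is done.

Besides the shell and the picture viewer there is one more tool, called after "Emit:" as name(argument=value, ...) on one line, values as JSON. send_rows: Moves the arm, as the interface text tells. Its arguments: {"type":"object","properties":{"plan":{"type":"array"},"grip_force":{"type":"number"}},"required":["plan"]}

```bash
ls; mkdir -p pics; cat > h.py <<'E'
import numpy as np, cv2
from cell import manip, camera, search_frame, masks_of, tip_of
from scipy.spatial.transform import Rotation as R
def toolT(s=None):
    s=s or manip.read_state(); T=np.eye(4); T[:3,:3]=R.from_euler('xyz',s['eef_rot']).as_matrix(); T[:3,3]=s['eef_pos']; return T
def shot(n):
    T=toolT(); c=camera(n)
    c['W']=np.array(c['world_from_camera']) if 'world_from_camera' in c else T@np.array(c['tool_from_camera'])
    c['f']=200/np.tan(np.radians(c['fov_y'])/2); return c
def cloud(c):
    v,u=np.mgrid[0:400,0:640]; z=c['z_map']; 
    P=np.stack([(u-c['cx'])/c['f']*z,-(v-c['cy'])/c['f']*z,-z],-1)
    return P@c['W'][:3,:3].T+c['W'][:3,3]
def w(c,p): return c['W'][:3,:3]@np.array(p)+c['W'][:3,3]
def save(c,name,crop=None,k=1):
    im=c['color'][...,::-1]
    if crop: a,b,d,e=crop; im=im[b:e,a:d]
    cv2.imwrite('pics/'+name,cv2.resize(im,None,fx=k,fy=k))
def st():
    s=manip.read_state(); print(s['clock'],np.round(s['eef_pos'],1),np.round(s['eef_rot'],3),np.round(s['wrist_force'],1),round(s['finger_gap'],1),np.round(s['joints'],3))
E
python3 - <<'E'
from h import *
import cell; print(manip.tip_reach); st()
for n in ('top','side'):
    c=shot(n); save(c,n+'0.png'); print(n,c['f'],c['W'].round(2).tolist(),[k for k in c])
    for t in ['spindle','nose','mandrel','mandrel_collar','mandrel_top','rack','faceplate','knocker','lens_blank','screwdriver','tape']:
        for m,f in (('tip',tip_of),('srch',search_frame)):
            try: print(t,m,[(w(c,d['at']).round(0).tolist(),round(d['confidence'],2)) for d in f(t,n)])
            except Exception as e: print(t,m,e)
E
```

```text
pics
19.0
0.0 [123.1 535.8 223.9] [-3.14  -0.     2.916] [-0.7 -1.2 -1.1] 94.0 [ 1.278  0.3    1.522  0.     1.321 -0.067]
top 501.52823212273677 [[-0.0, 1.0, -0.06, 430.17], [-1.0, -0.0, -0.0, 176.65], [-0.0, 0.06, 1.0, 1578.2], [0.0, 0.0, 0.0, 1.0]] ['color', 'z_map', 'fov_y', 'cx', 'cy', 'world_from_camera', 'W', 'f']
spindle tip [([441.0, 208.0, -2.0], 0.94)]
spindle srch [([441.0, 208.0, 97.0], 0.88)]
nose tip [([443.0, 210.0, 96.0], 0.62)]
nose srch [([440.0, 207.0, 94.0], 0.86), ([473.0, 404.0, 87.0], 0.73)]
mandrel tip [([414.0, 629.0, 1.0], 0.83), ([440.0, 537.0, -2.0], 0.81), ([510.0, 420.0, 15.0], 0.8)]
mandrel srch [([505.0, 417.0, 95.0], 0.8), ([439.0, 526.0, 97.0], 0.69), ([412.0, 620.0, 87.0], 0.6)]
mandrel_collar tip [([441.0, 536.0, 70.0], 0.72), ([417.0, 623.0, 70.0], 0.59), ([505.0, 419.0, 88.0], 0.58), ([440.0, 210.0, -3.0], 0.33)]
mandrel_collar srch [([415.0, 617.0, 83.0], 0.83), ([508.0, 413.0, 100.0], 0.67), ([439.0, 527.0, 96.0], 0.55), ([471.0, 404.0, 85.0], 0.23)]
mandrel_top tip [([414.0, 630.0, 133.0], 0.84), ([440.0, 533.0, 133.0], 0.52), ([510.0, 421.0,
[... 1420 characters left out ...]
, 0.59)]
mandrel_top tip [([420.0, 629.0, 135.0], 0.76), ([512.0, 417.0, 151.0], 0.63), ([444.0, 532.0, 137.0], 0.58)]
mandrel_top srch [([417.0, 618.0, 77.0], 0.77), ([505.0, 410.0, 111.0], 0.55)]
rack tip [([477.0, 413.0, -3.0], 0.72)]
rack srch [([449.0, 395.0, 75.0], 0.77)]
faceplate tip [([433.0, 400.0, 16.0], 0.74)]
faceplate srch [([429.0, 394.0, 125.0], 0.53)]
knocker tip [([447.0, -285.0, -2.0], 0.67)]
knocker srch [([439.0, -291.0, 45.0], 0.68)]
lens_blank tip []
lens_blank srch []
screwdriver tip [([404.0, -125.0, 0.0], 0.54)]
screwdriver srch [([387.0, -123.0, 9.0], 0.64)]
tape tip [([395.0, 31.0, -3.0], 0.77), ([476.0, 411.0, -1.0], 0.45)]
tape srch [([392.0, 24.0, 29.0], 0.95)]
```

View pics/top0.png

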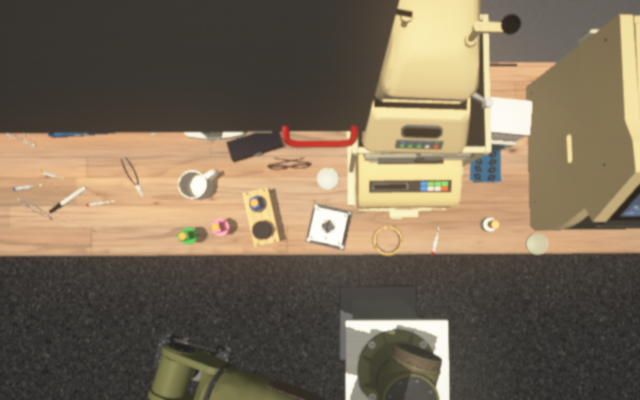

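View pics/side0.png

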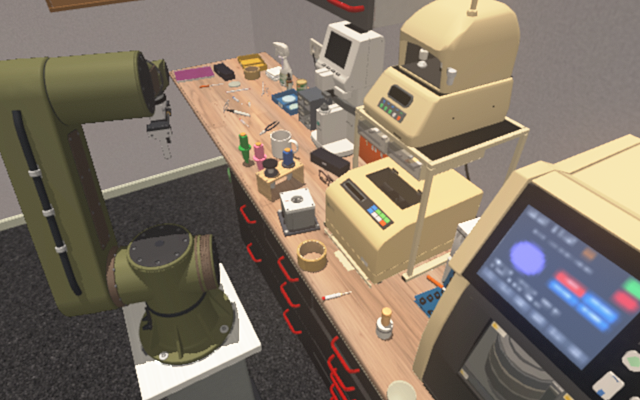

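Top view: the blue mandrel is at about (258,203) in the far rack hole and the faceplate is at (262,230). Green (188,235) and pink (220,227) are look-alikes. The spindle is at (328,227), the knocker at (490,225), and the beige machine at cols 350-460. The side view agrees. I'll check the obstacle heights, then look from near.

```bash
python3 - <<'E'
from h import *
G={}
for n in ('top','side'):
    c=shot(n); P=cloud(c); ok=c['z_map']>0
    for p in P[ok]:
        if 250<p[0]<800 and -450<p[1]<700 and p[2]<1200:
            k=(int(p[0]//50),int(np.floor(p[1]/50))); G[k]=max(G.get(k,0),p[2])
print('      ',[y*50 for y in range(-9,14)])
for x in range(5,16): print(x*50,[int(G.get((x,y),-1)) for y in range(-9,14)])
c=shot('wrist'); print(np.array(c['tool_from_camera']).round(3).tolist(),c['f'],c['cx'],c['cy'])
E
```

```text
[-450, -400, -350, -300, -250, -200, -150, -100, -50, 0, 50, 100, 150, 200, 250, 300, 350, 400, 450, 500, 550, 600, 650]
250 [0, 0, 0, 0, 0, 0, 0, 0, 0, 0, 0, 0, 0, 0, 0, 0, 0, 0, 0, 0, 0, 0, 0]
300 [0, 0, 0, 0, 0, 0, 0, 0, 0, 0, 0, 0, 0, 0, 0, 0, 0, 0, 0, 0, 0, 0, 0]
350 [20, 12, 7, 10, 9, 11, 18, 9, 54, 52, 52, 8, 105, 104, 22, 7, 93, 91, 11, 10, 9, 83, 7]
400 [417, 8, 48, 106, 9, 11, 11, 8, 53, 54, 54, 16, 107, 106, 110, 9, 140, 138, 9, 143, 81, 141, 71]
450 [506, 9, 48, 100, 8, 174, 184, 182, 184, 183, 184, 180, 106, 109, 107, 8, 138, 156, 87, 133, 9, 9, 10]
500 [581, 10, 10, 8, 12, 211, 216, 217, 216, 220, 218, 214, 10, 18, 22, 10, 98, 159, 89, 10, 95, 93, 95]
550 [583, 10, 13, 15, 12, 228, 392, 454, 399, 400, 401, 692, 692, 692, 693, 10, 89, 86, 10, 8, 97, 93, 92]
600 [580, 8, 16, 14, 12, 423, 506, 525, 527, 527, 523, 1181, 1182, 1183, 1184, 1185, 1185, 1186, 1182, 1105, 1034, 958, 884]
650 [556, 7, 234, 234, 235, 423, 614, 666, 668, 666, 666, 701, 10, 8, 12, 17, 49, 48, 52, 48, 7, 8, 12]
700 [555, 3, 235, 235, 235, 424, 781, 697, 702, 702, 696, 695, 20, 8, 7, 10, 48, 50, 48, 343, 343, 37, 36]
750 [556, -1, 235, 237, 234, 423, 783, 784, 765, 741, 752, 688, -1, -1, -1, -1, 40, 4, 411, 413, 416, 423, 413]
[[0.0, 0.974, 0.226, 65.362], [1.0, -0.0, 0.0, 0.34], [0.0, 0.226, -0.974, -160.98], [0.0, 0.0, 0.0, 1.0]] 358.99711494967977 318.0307701141344 202.92943496851285
```

Emit:
send_rows(plan=[{"travel": [0,0,-40],"delta_rot": [0,0,0],"fingers": -1},{"travel": [-20,-2,-36],"delta_rot": [0,0,0],"fingers": -1},{"travel": [-40,-3,0],"delta_rot": [0,0,0],"fingers": -1},{"travel": [-40,-3,0],"delta_rot": [0,0,0],"fingers": -1},{"travel": [-40,-3,0],"delta_rot": [0,0,0],"fingers": -1},{"travel": [-40,-3,0],"delta_rot": [0,0,0],"fingers": -1},{"travel": [-40,-3,0],"delta_rot": [0,0,0],"fingers": -1},{"travel": [-40,-3,0],"delta_rot": [0,0,0],"fingers": -1},{"travel": [-40,-3,0],"delta_rot": [0,0,0],"fingers": -1},{"travel": [-40,-3,0],"delta_rot": [0,0,0],"fingers": -1},{"travel": [-33,-3,0],"delta_rot": [0,0,0],"fingers": -1},{"travel": [0,0,0],"delta_rot": [0,0,0],"fingers": -1}])

```text
clock: 3.95
eef_pos: [481.7, 423.3, 299.7]
eef_rot: [-3.141, -0.001, 2.913]
wrist_force: [0.3, -0.5, -0.6]
finger_gap: 93.9
```

```bash
python3 - <<'E'
from h import *
st()
c=shot('wrist'); save(c,'w1.png'); P=cloud(c); np.savez('w1.npz',P=P,col=c['color'])
for t in ['mandrel','mandrel_collar','mandrel_top','rack','faceplate']:
    print(t,[(w(c,d['at']).round(0).tolist(),round(d['confidence'],2)) for d in tip_of(t,'wrist')])
E
```

```text
3.95 [481.7 423.3 299.7] [-3.141e+00 -1.000e-03  2.913e+00] [ 0.3 -0.5 -0.6] 93.9 [ 0.664  0.474  1.111 -0.     1.557 -0.679]
mandrel [([419.0, 627.0, -1.0], 0.75), ([445.0, 532.0, -1.0], 0.63), ([509.0, 421.0, 13.0], 0.59)]
mandrel_collar [([445.0, 536.0, 68.0], 0.98), ([507.0, 419.0, 87.0], 0.7), ([416.0, 629.0, 70.0], 0.64)]
mandrel_top [([511.0, 416.0, 152.0], 0.92), ([414.0, 632.0, 136.0], 0.61), ([446.0, 208.0, -4.0], 0.26)]
rack [([470.0, 410.0, -1.0], 0.93)]
faceplate [([434.0, 400.0, 17.0], 0.56)]
```

View pics/w1.png

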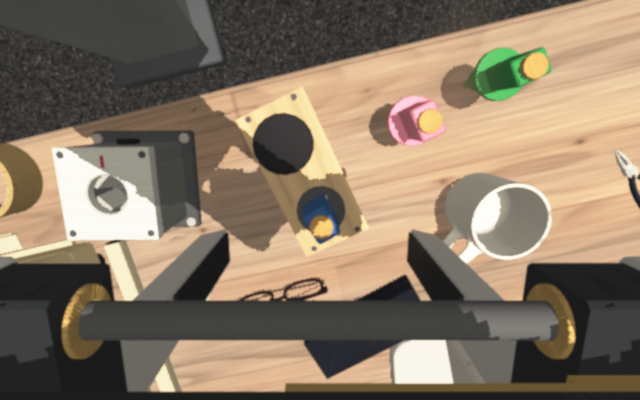

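Wrist view: the blue post is at (322,220) with its brass button at (322,228). The disc is at (283,142). The nose is at (108,194) with its red mark at (101,162). Now fitting poses from the cloud.

```bash
cat > fit.py <<'E'
from h import *
def rect(pts): 
    r=cv2.minAreaRect(pts.astype(np.float32)); return np.round(r[0],1),np.round(r[1],1),round(r[2],1)
def nose(P,col,save=None):
    hsv=cv2.cvtColor(col,cv2.COLOR_RGB2HSV).astype(int)
    near=(abs(P[...,0]-441)<75)&(abs(P[...,1]-208)<75)
    m=near&(abs(P[...,2]-101)<7)
    print('nose z',np.median(P[m][:,2]),rect(P[m][:,:2]),m.sum())
    red=near&(P[...,2]>90)&((hsv[...,0]<8)|(hsv[...,0]>172))&(hsv[...,1]>120)
    print('red',P[red].mean(0).round(1),red.sum())
    # hole: ray/plane z=100
    return m
E
python3 - <<'E'
from fit import *
d=np.load('w1.npz'); P=d['P'];col=d['col']
hsv=cv2.cvtColor(col,cv2.COLOR_RGB2HSV).astype(int)
nose(P,col)
near=(abs(P[...,0]-510)<45)&(abs(P[...,1]-420)<45)
blue=near&(hsv[...,0]>100)&(hsv[...,0]<130)&(hsv[...,1]>90)&(hsv[...,2]>40)
print(blue.sum(),np.percentile(P[blue][:,2],[1,25,50,75,99]).round(1))
for lo,hi in((143,152),(110,143),(100,140)):
    b=blue&(P[...,2]>lo)&(P[...,2]<hi); print(lo,hi,b.sum(),rect(P[b][:,:2]),P[b].mean(0).round(1))
br=near&(hsv[...,0]>10)&(hsv[...,0]<30)&(hsv[...,1]>120)&(P[...,2]>146)
print('brass',br.sum(),np.median(P[br],0).round(1),rect(P[br][:,:2]))
col_=near&(abs(P[...,2]-93)<4); print('collar',col_.sum(),rect(P[col_][:,:2]))
im=cv2.resize(col[180:250,280:365,::-1],None,fx=7,fy=7,interpolation=cv2.INTER_CUBIC)
n=cv2.resize(col[135:255,50:170,::-1],(490,490),interpolation=cv2.INTER_CUBIC)
out=np.zeros((490,1090,3),np.uint8); out[:,:595]=im; out[:,600:]=n
cv2.imwrite('pics/c1.png',cv2.resize(out,(798,359)))
E
```

```text
nose z 100.67895336024782 (array([441.4, 210.7]), array([98., 96.]), 77.2) 7808
red [408.6 217.5 101.4] 19
637 [ 94.6 123.8 143.3 147.1 148.8]
143 152 322 (array([508.7, 419.9]), array([30.9, 24. ]), 19.0) [502.6 420.6 146.9]
110 143 250 (array([500.1, 424.1]), array([34.6, 16.4]), 59.8) [497.5 421.4 127.2]
100 140 271 (array([500.1, 424.1]), array([34.6, 16.4]), 59.8) [497.6 421.3 122.1]
brass 1578 [469.7 446.  405.5] (array([486.5, 432.6]), array([30.7, 72.1]), 48.8)
collar 808 (array([506. , 420.2]), array([50.9, 44.7]), 87.7)
```

View pics/c1.png

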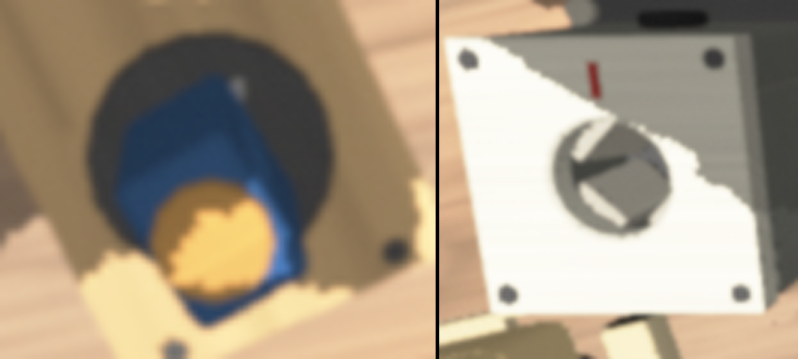

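Emit:
send_rows(plan=[{"travel": [0,0,20],"delta_rot": [0,0,-8],"fingers": -0.2},{"travel": [0,0,20],"delta_rot": [0,0,-8],"fingers": -0.2},{"travel": [0,0,20],"delta_rot": [0,0,-8],"fingers": -0.2},{"travel": [0,0,20],"delta_rot": [0,0,-8],"fingers": -0.2},{"travel": [-24,-12,15],"delta_rot": [0,0,0],"fingers": -0.2},{"travel": [0,0,0],"delta_rot": [0,0,0],"fingers": -0.2},{"travel": [0,0,0],"delta_rot": [0,0,0],"fingers": -0.2}])

```text
clock: 5.12
eef_pos: [506.2, 421.2, 206.1]
eef_rot: [3.141, 0.001, -2.809]
wrist_force: [0.1, 0.2, -0.0]
finger_gap: 56.5
```

```bash
python3 - <<'E'
from fit import *
st()
c=shot('wrist'); P=cloud(c); col=c['color']
hsv=cv2.cvtColor(col,cv2.COLOR_RGB2HSV).astype(int)
near=(abs(P[...,0]-510)<40)&(abs(P[...,1]-420)<40)
blue=near&(hsv[...,0]>100)&(hsv[...,0]<130)&(hsv[...,1]>90)&(hsv[...,2]>40)
b=blue&(P[...,2]>143)&(P[...,2]<152); r=rect(P[b][:,:2]); print(r,b.sum())
br=near&(hsv[...,0]>10)&(hsv[...,0]<30)&(hsv[...,1]>120)&(abs(P[...,2]-152)<5)
print('brass',br.sum(),P[br].mean(0).round(1),rect(P[br][:,:2]),cv2.minEnclosingCircle(P[br][:,:2].astype(np.float32)))
T=toolT(); print('in tool',(T[:3,:3].T@(np.r_[P[br][:,:2].mean(0),125]-T[:3,3])).round(1))
save(c,'w2.png')
E
```

```text
5.125 [506.2 421.2 206.1] [ 3.141e+00  1.000e-03 -2.809e+00] [ 0.1  0.2 -0. ] 56.5 [ 0.638  0.559  1.197  0.     1.384 -1.266]
(array([508.6, 419.6]), array([30.4, 23.2]), 18.3) 617
brass 818 [509.1 419.3 153.6] (array([509.1, 419.5]), array([20.1, 20.4]), 70.6) ((509.50238037109375, 419.44976806640625), 10.579832077026367)
in tool [-2.1 -2.8 81.3]
```

View pics/w2.png

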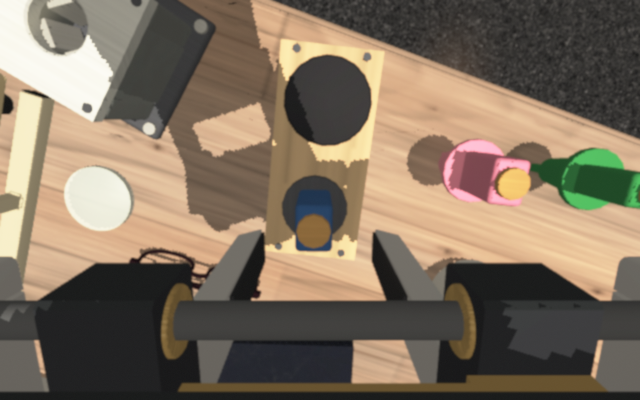

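The picture shows the post at (314,215), square to the jaws and between the fingers. Descending and gripping.

Emit:
send_rows(grip_force=30, plan=[{"travel": [-2,-3,15],"delta_rot": [0,0,0],"fingers": -0.2},{"travel": [0,0,25],"delta_rot": [0,0,0],"fingers": -0.2},{"travel": [0,0,25],"delta_rot": [0,0,0],"fingers": -0.2},{"travel": [0,0,16],"delta_rot": [0,0,0],"fingers": -0.2},{"travel": [0,0,0],"delta_rot": [0,0,0],"fingers": -0.2},{"travel": [0,0,0],"delta_rot": [0,0,0],"fingers": 1},{"travel": [0,0,0],"delta_rot": [0,0,0],"fingers": 1},{"travel": [0,0,0],"delta_rot": [0,0,0],"fingers": 1},{"travel": [0,0,0],"delta_rot": [0,0,0],"fingers": 1}])

```text
clock: 6.3
eef_pos: [509.7, 418.7, 124.8]
eef_rot: [3.141, 0.001, -2.809]
wrist_force: [-1.3, 0.3, 2.0]
finger_gap: 23.6
```

Emit:
send_rows(plan=[{"travel": [0,0,-10],"delta_rot": [0,0,0],"fingers": 1},{"travel": [0,0,-25],"delta_rot": [0,0,0],"fingers": 1},{"travel": [0,0,-30],"delta_rot": [0,0,0],"fingers": 1},{"travel": [0,0,-30],"delta_rot": [0,0,0],"fingers": 1},{"travel": [0,0,-30],"delta_rot": [0,0,0],"fingers": 1},{"travel": [9,-20,0],"delta_rot": [0,0,0],"fingers": 1},{"travel": [9,-34,0],"delta_rot": [0,0,0],"fingers": 1},{"travel": [9,-34,0],"delta_rot": [0,0,0],"fingers": 1},{"travel": [9,-34,0],"delta_rot": [0,0,0],"fingers": 1},{"travel": [8,-32,0],"delta_rot": [0,0,0],"fingers": 1},{"travel": [8,-20,0],"delta_rot": [0,0,0],"fingers": 1},{"travel": [0,0,0],"delta_rot": [0,0,0],"fingers": 1},{"travel": [0,0,0],"delta_rot": [0,0,0],"fingers": 1}])

```text
clock: 7.92
eef_pos: [517.2, 237.8, 249.6]
eef_rot: [3.141, 0.0, -2.809]
wrist_force: [-1.2, -0.3, -3.3]
finger_gap: 23.6
```

```bash
python3 - <<'E'
from fit import *
st()
c=shot('wrist'); P=cloud(c); col=c['color']; np.savez('w3.npz',P=P,col=col,W=c['W'],f=c['f'],cx=c['cx'],cy=c['cy'])
m=nose(P,col)
print([(w(c,d['at']).round(0).tolist(),round(d['confidence'],2)) for d in tip_of('nose','wrist')])
# hole: within nose rect, points with z<95 -> rays intersected with plane z=100
o=c['W'][:3,3]; near=(np.hypot(P[...,0]-441,P[...,1]-211)<38)&(P[...,2]<97)&(P[...,2]>-20)
hm=(near*255).astype(np.uint8)
cn,_=cv2.findContours(hm,cv2.RETR_EXTERNAL,cv2.CHAIN_APPROX_NONE); k=max(cn,key=cv2.contourArea)[:,0]
d=np.stack([(k[:,0]-c['cx'])/c['f'],-(k[:,1]-c['cy'])/c['f'],-np.ones(len(k))],-1)@c['W'][:3,:3].T
q=o+d*((100-o[2])/d[:,2])[:,None]
print('hole px',k.mean(0),'rect',rect(q[:,:2]),'ell',cv2.fitEllipse(q[:,:2].astype(np.float32)),cv2.minEnclosingCircle(q[:,:2].astype(np.float32)))
# held mandrel brass
hsv=cv2.cvtColor(col,cv2.COLOR_RGB2HSV).astype(int)
T=toolT(); L=(P-T[:3,3])@T[:3,:3]
br=(hsv[...,0]>10)&(hsv[...,0]<30)&(hsv[...,1]>120)&(abs(L[...,2]+28)<6)&(np.hypot(L[...,0],L[...,1])<20)
print('brass tool',L[br].mean(0).round(1),br.sum(),rect(L[br][:,:2]))
bl=(hsv[...,0]>100)&(hsv[...,0]<130)&(hsv[...,1]>90)&(abs(L[...,2]+22)<5)&(np.hypot(L[...,0],L[...,1])<25)
print('post top tool',bl.sum(),rect(L[bl][:,:2]))
save(c,'w3.png')
E
```

```text
7.925 [517.2 237.8 249.6] [ 3.141  0.    -2.809] [-1.2 -0.3 -3.3] 23.6 [ 0.366  0.325  1.429  0.     1.387 -1.537]
nose z 100.65632577010987 (array([441.3, 210.2]), array([96.4, 96.2]), 77.3) 11966
red [408.4 217.4 101.3] 33
[([440.0, 209.0, 98.0], 0.92)]
hole px [316.35507246 100.10144928] rect (array([441.3, 210.4]), array([40. , 39.9]), 64.6) ell ((441.501708984375, 210.2883758544922), (39.63233947753906, 39.68412399291992), 20.717178344726562) ((441.5098876953125, 210.2801513671875), 20.252933502197266)
brass tool [  2.2   0.1 -28.9] 1721 (array([2.4, 0.1]), array([16.7, 20.9]), 0.1)
post top tool 1434 (array([3., 0.]), array([26.1, 24.5]), 0.2)
```

View pics/w3.png

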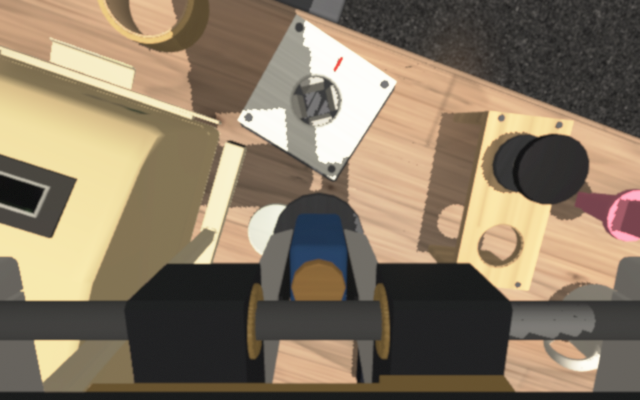

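Seen: the mandrel is held upright in the jaws at (318,240). The socket is at (316,100) and the red mark at (338,63). Moving over and lowering most of the way.

Emit:
send_rows(plan=[{"travel": [20,0,0],"delta_rot": [0,0,0],"fingers": 1},{"travel": [30,-1,0],"delta_rot": [0,0,0],"fingers": 1},{"travel": [20,0,0],"delta_rot": [0,0,0],"fingers": 1},{"travel": [10.6,0,0],"delta_rot": [0,0,0],"fingers": 1},{"travel": [0,0,20],"delta_rot": [0,0,0],"fingers": 1},{"travel": [0,0,20],"delta_rot": [0,0,0],"fingers": 1},{"travel": [0,0,20],"delta_rot": [0,0,0],"fingers": 1},{"travel": [0,0,12],"delta_rot": [0,0,0],"fingers": 1},{"travel": [0,0,8],"delta_rot": [0,0,0],"fingers": 1},{"travel": [0,0,0],"delta_rot": [0,0,0],"fingers": 1},{"travel": [0,0,0],"delta_rot": [0,0,0],"fingers": 1}])

```text
clock: 9.4
eef_pos: [441.8, 210.0, 170.0]
eef_rot: [3.142, 0.001, -2.809]
wrist_force: [0.2, 0.5, -2.8]
finger_gap: 23.8
```

Emit:
send_rows(plan=[{"travel": [0,0,5],"delta_rot": [0,0,0],"fingers": 1},{"travel": [0,0,4],"delta_rot": [0,0,0],"fingers": 1},{"travel": [0,0,2],"delta_rot": [0,0,0],"fingers": 1},{"travel": [0,0,2],"delta_rot": [0,0,0],"fingers": 1},{"travel": [0,0,0],"delta_rot": [0,0,0],"fingers": 1}])

```text
clock: 10.02
eef_pos: [441.7, 209.9, 157.0]
eef_rot: [-3.142, 0.001, -2.809]
wrist_force: [-2.4, -0.6, 4.4]
finger_gap: 23.6
```

Emit:
send_rows(plan=[{"travel": [0,0,0.5],"delta_rot": [0,0,5],"fingers": 1},{"travel": [0,0,0],"delta_rot": [0,0,5],"fingers": 1},{"travel": [0,0,0],"delta_rot": [0,0,0],"fingers": 1}])

```text
clock: 10.4
eef_pos: [441.5, 209.8, 156.1]
eef_rot: [-3.141, 0.0, -2.983]
wrist_force: [0.2, -1.0, -2.2]
finger_gap: 24.1
```

Emit:
send_rows(plan=[{"travel": [0,0,1],"delta_rot": [0,0,0],"fingers": 1},{"travel": [0,0,1],"delta_rot": [0,0,0],"fingers": 1},{"travel": [0,0,0],"delta_rot": [0,0,0],"fingers": 1}])

```text
clock: 10.78
eef_pos: [441.5, 209.8, 153.8]
eef_rot: [-3.141, -0.0, -2.983]
wrist_force: [0.2, -1.4, -2.2]
finger_gap: 24.1
```

Emit:
send_rows(plan=[{"travel": [0,0,2],"delta_rot": [0,0,0],"fingers": 1},{"travel": [0,0,2],"delta_rot": [0,0,0],"fingers": 1},{"travel": [0,0,1],"delta_rot": [0,0,0],"fingers": 1},{"travel": [0,0,0],"delta_rot": [0,0,0],"fingers": 1}])

```text
clock: 11.28
eef_pos: [441.5, 209.8, 149.0]
eef_rot: [-3.141, 0.0, -2.983]
wrist_force: [0.6, -2.5, 2.5]
finger_gap: 23.7
```

```bash
python3 - <<'E'
from h import *
st(); print(np.round(manip.read_state()['moment'],2))
E
```

```text
11.275 [441.5 209.8 149. ] [-3.141  0.    -2.983] [ 0.6 -2.5  2.5] 23.7 [ 0.369  0.245  1.778 -0.     1.119 -1.36 ]
[-0.59 -0.06 -0.07]
```

Emit:
send_rows(plan=[{"travel": [0,0,0],"delta_rot": [0,0,0],"fingers": -0.3},{"travel": [0,0,0],"delta_rot": [0,0,0],"fingers": -0.3},{"travel": [0,0,0],"delta_rot": [0,0,0],"fingers": -0.3},{"travel": [0,0,-20],"delta_rot": [0,0,0],"fingers": -0.3},{"travel": [0,0,-30],"delta_rot": [0,0,0],"fingers": -0.3},{"travel": [0,0,-30],"delta_rot": [0,0,0],"fingers": -0.3},{"travel": [0,0,-30],"delta_rot": [0,0,0],"fingers": -0.3},{"travel": [-20,0,-20],"delta_rot": [0,0,0],"fingers": -0.3},{"travel": [-30,0,0],"delta_rot": [0,0,0],"fingers": -0.3},{"travel": [0,0,0],"delta_rot": [0,0,0],"fingers": -0.3}])

```text
clock: 12.52
eef_pos: [491.7, 217.8, 278.4]
eef_rot: [-3.142, -0.001, -2.984]
wrist_force: [-0.0, 0.4, -0.8]
finger_gap: 60.6
```

```bash
cat > chk.py <<'E'
from fit import *
import sys
def chk(name):
    st(); c=shot('wrist'); P=cloud(c); col=c['color']
    hsv=cv2.cvtColor(col,cv2.COLOR_RGB2HSV).astype(int)
    near=np.hypot(P[...,0]-441.5,P[...,1]-210)<40
    bl=near&(hsv[...,0]>100)&(hsv[...,0]<130)&(hsv[...,1]>90)&(P[...,2]>115)
    top=np.percentile(P[bl][:,2],90); b=bl&(P[...,2]>top-4)
    print('post top z',top.round(1),rect(P[b][:,:2]),b.sum())
    br=near&(hsv[...,0]>10)&(hsv[...,0]<30)&(hsv[...,1]>100)&(P[...,2]>top)
    print('button',br.sum(),P[br].mean(0).round(1),rect(P[br][:,:2]))
    ns=(np.hypot(P[...,0]-441.5,P[...,1]-210)>40)&(np.hypot(P[...,0]-441.5,P[...,1]-210)<50)&(abs(P[...,2]-101)<6)
    print('nose z',np.median(P[ns][:,2]))
    dk=near&(hsv[...,2]<110)&(hsv[...,1]<70)&(P[...,2]>100)&(P[...,2]<135)
    print('collar top z',np.median(P[dk][:,2]) if dk.any() else None,dk.sum())
    save(c,name)
chk(sys.argv[1])
E
python3 chk.py w4.png
```

```text
12.525 [491.7 217.8 278.4] [-3.142e+00 -1.000e-03 -2.984e+00] [-0.   0.4 -0.8] 60.6 [ 0.349  0.236  1.476  0.     1.43  -1.38 ]
post top z 170.9 (array([441.7, 210.1]), array([31.3, 23.5]), 6.4) 544
button 4466 [464.3 214.1 352. ] (array([462.2, 213. ]), array([49.9, 50. ]), 53.4)
nose z 100.69315700794209
collar top z 116.23921323092665 490
```

View pics/w4.png

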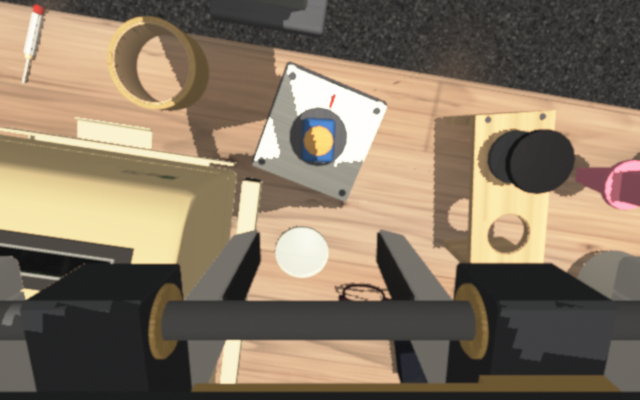

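The post top at z≈170 puts the collar about 8 mm above the nose, so the tang has dropped into the slot. Next, the knocker.

Emit:
send_rows(plan=[{"travel": [0,0,-2],"delta_rot": [0,0,7.5],"fingers": -0.3},{"travel": [0,0,0],"delta_rot": [0,0,7.5],"fingers": -0.3},{"travel": [0,0,0],"delta_rot": [0,0,7.5],"fingers": -0.3},{"travel": [0,0,0],"delta_rot": [0,0,7.5],"fingers": -0.3},{"travel": [0,0,0],"delta_rot": [0,0,7.5],"fingers": -0.3},{"travel": [0,0,0],"delta_rot": [0,0,7.5],"fingers": -0.3},{"travel": [0,0,0],"delta_rot": [0,0,7.5],"fingers": -0.3},{"travel": [-10,-27,0],"delta_rot": [0,0,0],"fingers": -0.3},{"travel": [-15,-39,0],"delta_rot": [0,0,0],"fingers": -0.3},{"travel": [-15,-39,0],"delta_rot": [0,0,0],"fingers": -0.3},{"travel": [-15,-39,0],"delta_rot": [0,0,0],"fingers": -0.3},{"travel": [-15,-39,0],"delta_rot": [0,0,0],"fingers": -0.3},{"travel": [-15,-38,0],"delta_rot": [0,0,0],"fingers": -0.3},{"travel": [-38,-29,0],"delta_rot": [0,0,0],"fingers": -0.3},{"travel": [-38,-29,0],"delta_rot": [0,0,0],"fingers": -0.3},{"travel": [-38,-29,0],"delta_rot": [0,0,0],"fingers": -0.3},{"travel": [-38,-29,0],"delta_rot": [0,0,0],"fingers": -0.3},{"travel": [-38,-29,0],"delta_rot": [0,0,0],"fingers": -0.3},{"travel": [-38,-30,0],"delta_rot": [0,0,0],"fingers": -0.3},{"travel": [0,0,0],"delta_rot": [0,0,0],"fingers": -0.3}])

```text
clock: 15.08
eef_pos: [445.1, -286.6, 280.1]
eef_rot: [-3.141, -0.001, 2.381]
wrist_force: [-0.1, 0.7, 0.7]
finger_gap: 61.1
```

```bash
cat > kn.py <<'E'
from fit import *
import sys
st(); c=shot('wrist'); P=cloud(c); col=c['color']; T=toolT(); L=(P-T[:3,3])@T[:3,:3]
print('net',[(w(c,d['at']).round(1).tolist(),round(d['confidence'],2)) for d in tip_of('knocker','wrist')])
X=np.array([445,-284]); near=np.hypot(P[...,0]-X[0],P[...,1]-X[1])<60
for n,lo,hi in (('handle top',92,103),('shoulder',40,50)):
    m=near&(P[...,2]>lo)&(P[...,2]<hi); q=P[m]; ce,r=cv2.minEnclosingCircle(q[:,:2].astype(np.float32))
    print(n,m.sum(),np.median(q[:,2]).round(1),rect(q[:,:2]),np.round(ce,1),round(r,1),'tool',(T[:3,:3].T@(np.r_[rect(q[:,:2])[0],60]-T[:3,3])).round(1))
save(c,sys.argv[1])
E
python3 kn.py w5.png
```

```text
15.075 [ 445.1 -286.6  280.1] [-3.141e+00 -1.000e-03  2.381e+00] [-0.1  0.7  0.7] 61.1 [-0.641  0.217  1.496 -0.     1.43  -1.451]
net [([448.4, -284.2, -0.7], 0.81)]
handle top 488 97.3 (array([ 445.8, -283.3]), array([23.7, 24.4]), 46.8) [ 445.7 -283.1] 12.6 tool [  0.6   1.8 220.4]
shoulder 509 45.5 (array([ 444.2, -281.3]), array([40.6, 35.7]), 48.5) [ 445.8 -283. ] 20.8 tool [  3.2   2.1 220.4]
```

View pics/w5.png

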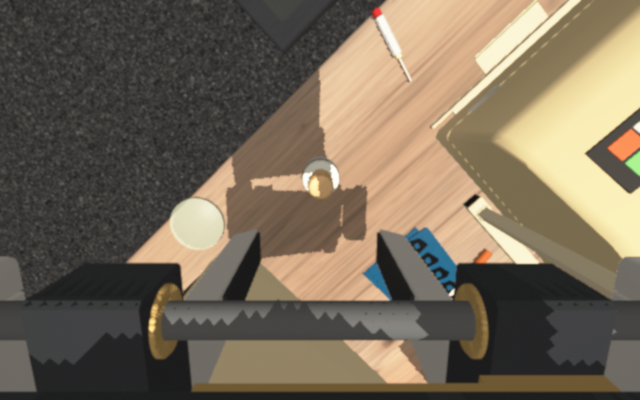

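The knocker stands upright at (320,180), clear of everything around it. Descending to grip low on the handle.

Emit:
send_rows(grip_force=50, plan=[{"travel": [0.6,1.9,20],"delta_rot": [0,0,0],"fingers": -0.3},{"travel": [0,0,35],"delta_rot": [0,0,0],"fingers": -0.3},{"travel": [0,0,40],"delta_rot": [0,0,0],"fingers": -0.3},{"travel": [0,0,40],"delta_rot": [0,0,0],"fingers": -0.3},{"travel": [0,0,35],"delta_rot": [0,0,0],"fingers": -0.3},{"travel": [0,0,25],"delta_rot": [0,0,0],"fingers": -0.3},{"travel": [0,0,14],"delta_rot": [0,0,0],"fingers": -0.3},{"travel": [0,0,5],"delta_rot": [0,0,0],"fingers": -0.3},{"travel": [0,0,0],"delta_rot": [0,0,0],"fingers": -0.3}])

```text
clock: 16.3
eef_pos: [447.0, -283.1, 67.6]
eef_rot: [3.141, 0.001, 2.384]
wrist_force: [0.4, -0.2, -0.1]
finger_gap: 61.0
```

Emit:
send_rows(plan=[{"travel": [0,0,2],"delta_rot": [0,0,0],"fingers": -0.3},{"travel": [0,0,0],"delta_rot": [0,0,0],"fingers": 1},{"travel": [0,0,0],"delta_rot": [0,0,0],"fingers": 1},{"travel": [0,0,0],"delta_rot": [0,0,0],"fingers": 1},{"travel": [0,0,0],"delta_rot": [0,0,0],"fingers": 1},{"travel": [0,0,0],"delta_rot": [0,0,0],"fingers": 1}])

```text
clock: 17.05
eef_pos: [446.7, -283.3, 64.9]
eef_rot: [-3.142, -0.0, 2.383]
wrist_force: [-0.6, -0.2, -0.2]
finger_gap: 23.4
```

Emit:
send_rows(plan=[{"travel": [0,0,-15],"delta_rot": [0,0,0],"fingers": 1},{"travel": [0,0,-40],"delta_rot": [0,0,0],"fingers": 1},{"travel": [0,0,-40],"delta_rot": [0,0,0],"fingers": 1},{"travel": [0,0,-40],"delta_rot": [0,0,0],"fingers": 1},{"travel": [0,0,-40],"delta_rot": [0,0,0],"fingers": 1},{"travel": [0,0,-40],"delta_rot": [0,0,0],"fingers": 1},{"travel": [28,21,0],"delta_rot": [0,0,0],"fingers": 1},{"travel": [40,30,0],"delta_rot": [0,0,0],"fingers": 1},{"travel": [40,30,0],"delta_rot": [0,0,0],"fingers": 1},{"travel": [40,30,0],"delta_rot": [0,0,0],"fingers": 1},{"travel": [40,31,0],"delta_rot": [0,0,0],"fingers": 1},{"travel": [40,31,0],"delta_rot": [0,0,0],"fingers": 1},{"travel": [23,36,0],"delta_rot": [0,0,0],"fingers": 1},{"travel": [23,36,0],"delta_rot": [0,0,0],"fingers": 1},{"travel": [23,36,0],"delta_rot": [0,0,0],"fingers": 1},{"travel": [20,33,0],"delta_rot": [0,0,0],"fingers": 1},{"travel": [15,25,0],"delta_rot": [0,0,0],"fingers": 1},{"travel": [10,15,0],"delta_rot": [0,0,0],"fingers": 1},{"travel": [0,0,0],"delta_rot": [0,0,0],"fingers": 1},{"travel": [0,0,0],"delta_rot": [0,0,0],"fingers": 1}])

```text
clock: 19.55
eef_pos: [441.7, 208.2, 280.1]
eef_rot: [-3.141, 0.0, 2.383]
wrist_force: [1.1, 0.0, -2.9]
finger_gap: 23.1
```

Emit:
send_rows(plan=[{"travel": [1.2,1.3,15],"delta_rot": [0,0,0],"fingers": 1},{"travel": [0,0,15],"delta_rot": [0,0,0],"fingers": 1},{"travel": [0,0,5],"delta_rot": [0,0,0],"fingers": 1},{"travel": [0,0,2],"delta_rot": [0,0,0],"fingers": 1},{"travel": [0,0,2],"delta_rot": [0,0,0],"fingers": 1},{"travel": [0,0,0],"delta_rot": [0,0,0],"fingers": 1}])

```text
clock: 20.3
eef_pos: [441.9, 210.8, 241.1]
eef_rot: [3.141, 0.0, 2.383]
wrist_force: [-0.2, 0.3, -4.1]
finger_gap: 23.4
```

Emit:
send_rows(plan=[{"travel": [0,0,1.5],"delta_rot": [0,0,0],"fingers": 1},{"travel": [0,0,1.5],"delta_rot": [0,0,0],"fingers": 1},{"travel": [0,0,1],"delta_rot": [0,0,0],"fingers": 1},{"travel": [0,0,0],"delta_rot": [0,0,0],"fingers": 1}])

```text
clock: 20.8
eef_pos: [442.6, 211.1, 238.9]
eef_rot: [3.138, 0.002, 2.383]
wrist_force: [-0.5, -0.7, 12.2]
finger_gap: 23.3
```

Emit:
send_rows(plan=[{"travel": [0,0,1],"delta_rot": [0,0,0],"fingers": 1},{"travel": [0,0,1],"delta_rot": [0,0,0],"fingers": 1},{"travel": [0,0,1],"delta_rot": [0,0,0],"fingers": 1},{"travel": [0,0,0],"delta_rot": [0,0,0],"fingers": 1}])

```text
clock: 21.3
eef_pos: [442.8, 211.1, 236.6]
eef_rot: [3.137, 0.002, 2.383]
wrist_force: [-2.3, -0.7, 17.8]
finger_gap: 23.1
```

Emit:
send_rows(plan=[{"travel": [0,0,1],"delta_rot": [0,0,0],"fingers": 1},{"travel": [0,0,1],"delta_rot": [0,0,0],"fingers": 1},{"travel": [0,0,1],"delta_rot": [0,0,0],"fingers": 1},{"travel": [0,0,0],"delta_rot": [0,0,0],"fingers": 1}])

```text
clock: 21.8
eef_pos: [443.0, 211.2, 234.1]
eef_rot: [3.136, 0.003, 2.383]
wrist_force: [-2.0, -1.0, 21.9]
finger_gap: 23.4
```

Emit:
send_rows(plan=[{"travel": [0,0,1],"delta_rot": [0,0,0],"fingers": 1},{"travel": [0,0,1],"delta_rot": [0,0,0],"fingers": 1},{"travel": [0,0,0],"delta_rot": [0,0,0],"fingers": 1}])

```text
clock: 22.18
eef_pos: [443.1, 211.3, 233.0]
eef_rot: [3.135, 0.003, 2.383]
wrist_force: [-4.5, -1.6, 29.7]
finger_gap: 23.2
```

Emit:
send_rows(plan=[{"travel": [0,0,0.7],"delta_rot": [0,0,0],"fingers": 1},{"travel": [0,0,0],"delta_rot": [0,0,0],"fingers": 1},{"travel": [0,0,0],"delta_rot": [0,0,0],"fingers": 1}])

```text
clock: 22.55
eef_pos: [443.2, 211.3, 232.9]
eef_rot: [3.135, 0.003, 2.383]
wrist_force: [-6.6, -3.4, 36.4]
finger_gap: 23.7
```

Emit:
send_rows(plan=[{"travel": [0,0,-10],"delta_rot": [0,0,0],"fingers": 1},{"travel": [0,0,-35],"delta_rot": [0,0,0],"fingers": 1},{"travel": [0,0,-40],"delta_rot": [0,0,0],"fingers": 1},{"travel": [-30,0,0],"delta_rot": [0,0,0],"fingers": 1},{"travel": [-30,0,0],"delta_rot": [0,0,0],"fingers": 1},{"travel": [0,0,0],"delta_rot": [0,0,0],"fingers": 1},{"travel": [0,0,0],"delta_rot": [0,0,0],"fingers": 1}])

```text
clock: 23.42
eef_pos: [485.1, 169.7, 313.0]
eef_rot: [-3.141, -0.0, 2.383]
wrist_force: [-0.2, 1.0, -3.5]
finger_gap: 23.1
```

```bash
python3 chk.py w6.png
```

```text
23.425 [485.1 169.7 313. ] [-3.141 -0.     2.383] [-0.2  1.  -3.5] 23.1 [ 0.265  0.165  1.482  0.     1.495 -0.547]
post top z 163.7 (array([442.6, 210.6]), array([31.4, 23.2]), 6.3) 401
button 2160 [459.5 194.  360. ] (array([456.9, 201.8]), array([35.5, 49.9]), 31.2)
nose z 100.69826150104885
collar top z 109.02931706183847 168
```

View pics/w6.png

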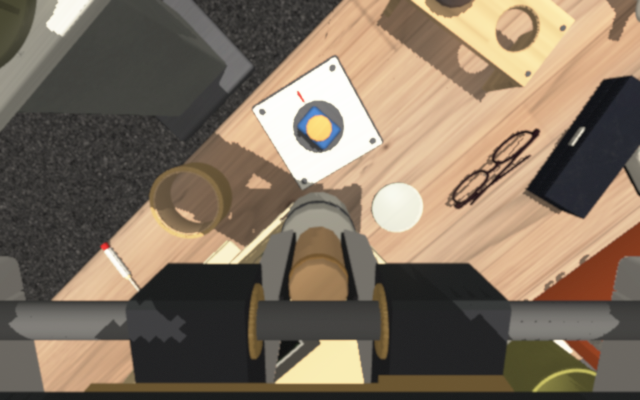

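The mandrel is seated at (318,127) with no visible gap, and the knocker is held. I'll refine the gap with averaged frames and the side camera.

```bash
python3 - <<'E'
from fit import *
for n in ('wrist','side','top'):
    D=[];
    for i in range(6): c=shot(n); D.append(c['z_map'])
    c['z_map']=np.median(D,0); P=cloud(c); r=np.hypot(P[...,0]-442,P[...,1]-210.5)
    nn=(abs(P[...,2]-101)<4)&(r>29)&(r<44)
    cc=(r>20.5)&(r<24.5)&(P[...,2]>103)&(P[...,2]<116)
    tt=(r<9)&(P[...,2]>150)&(P[...,2]<185)
    pt=(r>12)&(r<15)&(P[...,2]>155)&(P[...,2]<167)
    print(n,[(k.sum(),np.median(P[k][:,2]).round(2),P[k][:,2].std().round(2)) if k.any() else None for k in (nn,cc,pt,tt)])
E
```

```text
wrist [(np.int64(3409), np.float64(100.7), np.float64(0.38)), (np.int64(546), np.float64(109.0), np.float64(0.37)), (np.int64(249), np.float64(162.72), np.float64(0.84)), (np.int64(373), np.float64(168.99), np.float64(0.32))]
side [(np.int64(176), np.float64(100.45), np.float64(0.76)), (np.int64(31), np.float64(108.23), np.float64(1.61)), (np.int64(16), np.float64(161.74), np.float64(2.43)), (np.int64(17), np.float64(168.71), np.float64(2.21))]
top [(np.int64(183), np.float64(99.71), np.float64(1.31)), (np.int64(17), np.float64(108.68), np.float64(1.65)), (np.int64(4), np.float64(161.88), np.float64(0.93)), (np.int64(7), np.float64(167.83), np.float64(1.47))]
```

Gap reads 0.3 ± 0.3 mm, so it's home within noise. One more tap to confirm the stop.

Emit:
send_rows(plan=[{"travel": [30,0,0],"delta_rot": [0,0,0],"fingers": 1},{"travel": [29,0,0],"delta_rot": [0,0,0],"fingers": 1},{"travel": [0,0,35],"delta_rot": [0,0,0],"fingers": 1},{"travel": [0,0,35],"delta_rot": [0,0,0],"fingers": 1},{"travel": [0,0,6],"delta_rot": [0,0,0],"fingers": 1},{"travel": [0,0,0],"delta_rot": [0,0,0],"fingers": 1},{"travel": [0,0,3],"delta_rot": [0,0,0],"fingers": 1},{"travel": [0,0,2],"delta_rot": [0,0,0],"fingers": 1},{"travel": [0,0,0],"delta_rot": [0,0,0],"fingers": 1}])

```text
clock: 25.5
eef_pos: [442.9, 210.1, 233.2]
eef_rot: [3.14, 0.001, 2.383]
wrist_force: [-0.4, -1.1, 3.8]
finger_gap: 23.1
```

Emit:
send_rows(plan=[{"travel": [0,0,1.5],"delta_rot": [0,0,0],"fingers": 1},{"travel": [0,0,1.5],"delta_rot": [0,0,0],"fingers": 1},{"travel": [0,0,1],"delta_rot": [0,0,0],"fingers": 1},{"travel": [0,0,0],"delta_rot": [0,0,0],"fingers": 1}])

```text
clock: 26.0
eef_pos: [443.4, 210.3, 232.9]
eef_rot: [3.136, 0.003, 2.384]
wrist_force: [-11.3, -5.3, 40.6]
finger_gap: 23.3
```

Same hard stop at 232.9 under 40 N, so it is home. Returning the knocker.

Emit:
send_rows(plan=[{"travel": [0,0,-10],"delta_rot": [0,0,0],"fingers": 1},{"travel": [0,0,-30],"delta_rot": [0,0,0],"fingers": 1},{"travel": [0,0,-18],"delta_rot": [0,0,0],"fingers": 1},{"travel": [-15,-22,0],"delta_rot": [0,0,0],"fingers": 1},{"travel": [-20,-32,0],"delta_rot": [0,0,0],"fingers": 1},{"travel": [-20,-32,0],"delta_rot": [0,0,0],"fingers": 1},{"travel": [-20,-32,0],"delta_rot": [0,0,0],"fingers": 1},{"travel": [-20,-32,0],"delta_rot": [0,0,0],"fingers": 1},{"travel": [-18,-32,0],"delta_rot": [0,0,0],"fingers": 1},{"travel": [-36,-27,0],"delta_rot": [0,0,0],"fingers": 1},{"travel": [-36,-27,0],"delta_rot": [0,0,0],"fingers": 1},{"travel": [-36,-27,0],"delta_rot": [0,0,0],"fingers": 1},{"travel": [-36,-27,0],"delta_rot": [0,0,0],"fingers": 1},{"travel": [-36,-27,0],"delta_rot": [0,0,0],"fingers": 1},{"travel": [-30,-23,0],"delta_rot": [0,0,0],"fingers": 1},{"travel": [-18,-15,0],"delta_rot": [0,0,0],"fingers": 1},{"travel": [0,0,0],"delta_rot": [0,0,0],"fingers": 1},{"travel": [0,0,0],"delta_rot": [0,0,0],"fingers": 1}])

```text
clock: 28.25
eef_pos: [446.0, -281.6, 286.1]
eef_rot: [3.142, -0.001, 2.384]
wrist_force: [-0.2, 0.8, -3.5]
finger_gap: 23.4
```

Emit:
send_rows(plan=[{"travel": [0,0,20],"delta_rot": [0,0,0],"fingers": 1},{"travel": [0,0,40],"delta_rot": [0,0,0],"fingers": 1},{"travel": [0,0,40],"delta_rot": [0,0,0],"fingers": 1},{"travel": [0,0,40],"delta_rot": [0,0,0],"fingers": 1},{"travel": [0,0,35],"delta_rot": [0,0,0],"fingers": 1},{"travel": [0,0,22],"delta_rot": [0,0,0],"fingers": 1},{"travel": [0,0,12],"delta_rot": [0,0,0],"fingers": 1},{"travel": [0,0,6],"delta_rot": [0,0,0],"fingers": 1},{"travel": [0,0,3],"delta_rot": [0,0,0],"fingers": 1},{"travel": [0,0,0],"delta_rot": [0,0,0],"fingers": 1},{"travel": [0,0,0],"delta_rot": [0,0,0],"fingers": 1}])

```text
clock: 29.62
eef_pos: [446.3, -282.3, 68.8]
eef_rot: [3.142, 0.001, 2.383]
wrist_force: [-0.7, 0.1, -4.1]
finger_gap: 22.9
```

Emit:
send_rows(plan=[{"travel": [0,0,2],"delta_rot": [0,0,0],"fingers": 1},{"travel": [0,0,1],"delta_rot": [0,0,0],"fingers": 1},{"travel": [0,0,0.8],"delta_rot": [0,0,0],"fingers": 1},{"travel": [0,0,0],"delta_rot": [0,0,0],"fingers": 1}])

```text
clock: 30.12
eef_pos: [446.1, -282.3, 64.9]
eef_rot: [-3.142, 0.0, 2.383]
wrist_force: [-3.0, 0.6, 5.9]
finger_gap: 23.4
```

Contact with the worktop. Releasing, lifting and checking.

Emit:
send_rows(plan=[{"travel": [0,0,0],"delta_rot": [0,0,0],"fingers": -0.3},{"travel": [0,0,0],"delta_rot": [0,0,0],"fingers": -0.3},{"travel": [0,0,0],"delta_rot": [0,0,0],"fingers": -0.3},{"travel": [0,0,-15],"delta_rot": [0,0,0],"fingers": -0.3},{"travel": [0,0,-40],"delta_rot": [0,0,0],"fingers": -0.3},{"travel": [0,0,-40],"delta_rot": [0,0,0],"fingers": -0.3},{"travel": [0,0,-40],"delta_rot": [0,0,0],"fingers": -0.3},{"travel": [0,0,-40],"delta_rot": [0,0,0],"fingers": -0.3},{"travel": [0,0,-40],"delta_rot": [0,0,0],"fingers": -0.3},{"travel": [0,0,0],"delta_rot": [0,0,0],"fingers": -0.3},{"travel": [0,0,0],"delta_rot": [0,0,0],"fingers": -0.3}])

```text
clock: 31.5
eef_pos: [445.8, -282.0, 279.2]
eef_rot: [-3.142, -0.0, 2.383]
wrist_force: [0.3, 0.4, 0.5]
finger_gap: 60.9
```

```bash
python3 kn.py w7.png; python3 - <<'E'
from fit import *
c=shot('side'); save(c,'side1.png',(170,100,450,380),2); P=cloud(c)
for t in ['mandrel_top','faceplate','tape','screwdriver','knocker']: print(t,[(w(c,d['at']).round(0).tolist(),round(d['confidence'],2)) for d in tip_of(t,'side')])
E
```

```text
31.5 [ 445.8 -282.   279.2] [-3.142 -0.     2.383] [0.3 0.4 0.5] 60.9 [-0.633  0.212  1.503  0.     1.426 -1.446]
net [([448.3, -280.1, -1.7], 0.66)]
handle top 491 97.3 (array([ 445.4, -281. ]), array([24.8, 23.7]), 40.8) [ 445.7 -281.4] 12.5 tool [  0.6   0.5 218.7]
shoulder 506 45.3 (array([ 443.7, -280. ]), array([40.3, 36.1]), 47.2) [ 445.4 -281.1] 20.7 tool [2.500e+00 1.000e-01 2.187e+02]
mandrel_top [([445.0, 209.0, 172.0], 0.84)]
faceplate [([436.0, 399.0, 14.0], 0.64), ([439.0, 212.0, 100.0], 0.23)]
tape [([398.0, 29.0, -3.0], 0.63)]
screwdriver [([401.0, -123.0, 1.0], 0.66)]
knocker [([447.0, -280.0, 2.0], 0.69)]
```

View pics/side1.png

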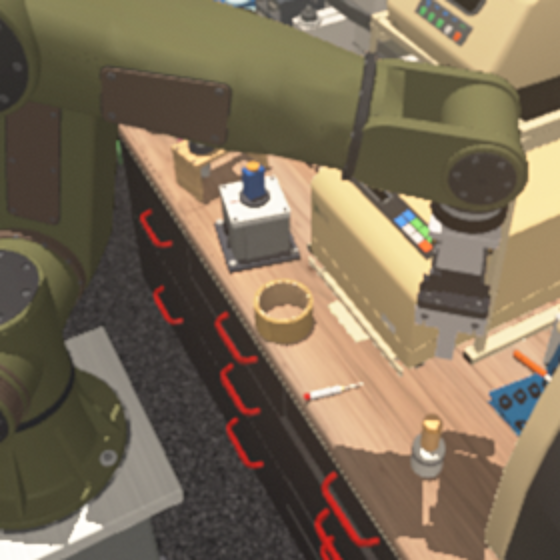

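The mandrel is seated in the spindle (255,185), the knocker is upright and free (428,445), and the bystanders are where they were. Handing in.

```bash
python3 -c "
from h import *
print(manip.sign_off())"
```

```text
the job is handed in; nothing more can be done
None
```

The mandrel with the blue post is home in the spindle. The knocker stands upright on the worktop, and I handed the job in at about 31.5 s.

- **Fitting:** I lowered the mandrel into the socket and turned it about 10° until the tang dropped into the slot. The collar then sat about 8 mm above the nose, and I let go.
- **Driving home:** I pressed the mandrel down with the knocker. Two presses, at about 36 N and 41 N, both stopped at the same height (TCP z 232.9 mm), which corresponds to the collar on the nose. The 41 N is the wrist reading with the knocker on the button; the arm and gripper body touched nothing.
- **Camera check of the gap:** Between the two presses, the wrist camera put the collar 0.3 mm above the nose, about the size of its noise. The side and top cameras were noisier and gave values from about −0.2 to 1 mm. I did not repeat this after the second press.
- **Knocker and the rest:** The knocker is upright (handle top at z 97 mm) within about 2 mm of where it started. The side camera found the faceplate, tape and screwdriver within about 4 mm of where they were, which is its accuracy. I did not re-measure the lens blank at the end; it looked undisturbed in the last wrist picture of the spindle.

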